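# Clear and unlock the kitchen lock box

## Task

Clear the two bread crusts off the lid of the grey lock box into the food-waste caddy. Then take the key with the rectangular head from the key rest, push it fully into the box's lock (the pins are sticky, so wiggle it past them) and turn it clockwise a quarter turn to the stop. Finish while holding the key turned, still gripped, as the lock springs back when let go; leave the other key, the mug, the jar and the bowl alone.

Things in the scene. Friction and masses are not known exactly. Their poses are not given: they have to be found in the camera images.
- lockbox: Grey painted steel lock box, fixed to the worktop, 180 mm (x) by 170 mm (y), 85 mm high. Origin: centre of its underside. The strip of its top from 90 to 25 mm on the -x side is the bare steel lock plate, at 85 mm height; the rest of the top is the hinged lid, level with the plate.
- keyhole (a point): Keyhole: slot centre at the lock plate's top face, z up. Slot 15 mm along y by 7 mm along x (the box's axes), straight down through the 6 mm plate into the cylinder's equal slot, 22 mm deep. The key is fully in when its collar lies on the plate (key origin here); turn only then, as before that the plate blocks the blade. This point does not turn with the cylinder.
- pins (a point): Two pairs of stiff spring pins in the cylinder, 13 mm below the plate's top on the slot's axis; z up. They poke in from the slot's +y and -y ends and are met with the key's tip about 12 and 18 mm below the plate's top. They are sticky: a straight push jams even at 20 N; small twists to and fro (about 0.1 rad) while pushing with 10 to 15 N let the key slip past.
- key_tip (a point): Tip of the box key's steel blade, 22 mm straight below the key's origin; z up. From the origin down: round shank 5 mm across for 8 mm, then flat blade 13 mm wide (key's y) by 5 mm thick (x) down to 18.5 mm, then a taper to 5 x 2 mm at the tip.
- cylinder (a joint): Turn of the lock cylinder in rad: 0 at rest, grows clockwise seen from above, stop at 1.5 (a quarter turn). A spring of about 0.05 to 0.14 N m turns it back as soon as the key is let go. The key has about 0.2 rad of play in it. Turning it raises the lid slightly.
- lid_front (a point): Middle of the lid's free edge (next to the lock plate), on the lid's top face. The lid rises about 17 mm here at a full quarter turn and falls shut again with the cylinder. Crusts lie on the lid.
- key: The box's key, RECTANGULAR head. It stands upright in the key rest, blade down in a pocket, to be drawn straight up. Origin: on its long axis at the underside of the round steel collar (18 mm across, 4 mm thick) that rests on the wood; z up to the head, y along the width of head and blade. Black head rectangular, 30 mm wide along y, 10 mm thick (x), 8 to 40 mm above the origin. 40 g.
- spare_key: Another key, ROUND head, not for this box, in the rest's other pocket, to be left alone. Origin: on its long axis at the underside of the round steel collar (18 mm across, 4 mm thick) that rests on the wood; z up to the head, y along the width of head and blade. Black head round disc 32 mm across, 10 mm thick (x), 8 to 40 mm above the origin. 40 g.
- keyrest: Pale wooden key rest, fixed, 60 mm (x) by 140 mm (y), 70 mm high, with two pockets 7 x 15 mm, 26 mm deep, at 35 mm either side of the middle along y. Origin: centre of its underside. Either key may be in either pocket.
- crust_a: Hard stale bread crust on the lid, a brown chunk 46 mm long (x), 26 mm wide (y), 24 mm high, about 20 g. Origin: centre of its underside, z up.
- crust_b: Second bread crust, same size, on the lid's other half. Origin: centre of its underside, z up.
- caddy_in (a point): Grey plastic food-waste caddy, an open box fixed to the worktop, 140 x 140 mm outside, 90 mm high, walls 4 mm. This point: centre of its inner floor, 4 mm above the worktop; axes along its sides, z up.
- mug: White mug, 80 mm across, 85 mm high, loose, to be left alone. Origin: centre of its underside.
- jar: Closed glass jar, 70 mm across, 100 mm high, loose, to be left alone. Origin: centre of its underside.
- ramekin: Small blue bowl, 84 mm across, 45 mm high, loose, to be left alone. Origin: centre of its underside.

How it is judged:
On the way, in this order (a step that is already met when the one before it is completed fails the run):
1. both crusts lie in the caddy, let go (x of crust_a in the frame of caddy_in between -0.066 and 0.066 m and y of crust_a in the frame of caddy_in between -0.066 and 0.066 m and z of each of crust_a, crust_b in the frame of caddy_in below 0.065 m and x of crust_b in the frame of caddy_in between -0.066 and 0.066 m and y of crust_b in the frame of caddy_in between -0.066 and 0.066 m and contact force between the fingers and crust_a below 0.1 N and contact force between the fingers and crust_b below 0.1 N), for 0.2 s.
2. the key is fully in the lock, its collar on the plate, not yet turned (z of key in the frame of keyhole below 0.0025 m and horizontal distance between key and keyhole below 0.003 m and angle between key's own z axis and vertical below 0.12 rad and value of joint cylinder below 0.4 rad), for 0.1 s.
3. the key is turned a quarter clockwise (z of key in the frame of keyhole below 0.0025 m and horizontal distance between key and keyhole below 0.003 m and angle between key's own z axis and vertical below 0.12 rad and value of joint cylinder above 1.3 rad), for 0.2 s.
At the end, for the whole second after the job is handed in: Both crusts are inside the caddy, below its rim; the key stands in the lock with its collar within 2.5 mm of the plate and within 3 mm of the keyhole's centre, gripped by the fingers, at rest; and it holds the cylinder turned more than 1.3 rad clockwise (all of step 3 and x of crust_a in the frame of caddy_in between -0.066 and 0.066 m and y of crust_a in the frame of caddy_in between -0.066 and 0.066 m and z of each of crust_a, crust_b in the frame of caddy_in below 0.065 m and x of crust_b in the frame of caddy_in between -0.066 and 0.066 m and y of crust_b in the frame of caddy_in between -0.066 and 0.066 m and contact force between the fingers and key above 1 N and linear speed of key below 0.02 m/s); the arm keeps its last pose, push and grip.
It fails at once if the other key is pulled or knocked (moved over 12 mm) (distance of spare_key from where it was at the start of the episode above 0.012 m).
It fails at once if the mug is knocked (moved over 25 mm) (distance of mug from where it was at the start of the episode above 0.025 m).
It fails at once if the jar is knocked (moved over 25 mm) (distance of jar from where it was at the start of the episode above 0.025 m).
It fails at once if the ramekin is knocked (moved over 25 mm) (distance of ramekin from where it was at the start of the episode above 0.025 m).
It also fails if it takes over 72 s, if anything falls off the work surface, if the arm or the gripper's body presses on something with over 40 N, if the wrist force passes 120 N, or if a joint passes its speed limit or range.

## Robot

A 7-joint arm with a two-finger parallel gripper is mounted at the origin on the work surface. World frame = base frame: x ahead of the robot, y to its left, z up, the work surface at z = 0. Lengths are in m, angles in rad, forces in N, time in s.
With the tool pointing down it reaches from about 0.425 to 0.95 m from the base axis. Payload 4.7 kg.
Tool frame: the origin (TCP) lies midway between the tips of the shut fingers; the grasp point (between the pads) lies 19 mm behind it; z points along the fingers, x is the direction in which the jaws open and shut, and the axes are right-handed (so a half turn about z gives the same grasp; the last joint's range is limited). The gripper opens to 87 mm and grips with 3 to 60 N. Pads are 19 mm wide; open, the fingers measure 117 mm over their backs; the gripper's body (75 mm by 190 mm) begins 51 mm behind the grasp point.
Start: joints at [1.252, 0.469, -0.049, 1.532, 0.024, 1.141, -0.082], TCP at [0.193, -0.647, 0.223] pointing down, gripper open.
Joint ranges: [-2.59, 2.59], [-0.33, 1.99], [-1.39, 1.29], [0.1, 2.45], [-1.04, 4.18], [0.21, 1.99], [-2.66, 2.66]. Speed limits (rad/s): [2.57, 2.57, 3.14, 3.14, 3.14, 3.14, 3.14].

## Interface

Orientations are given as a rotation vector (axis times angle).
In Python, from rig import bot gives the robot as it stands. Calls block until the motion is done:
- bot.reach(position, orientation): joint-space move of the TCP to a pose.
- bot.servo_line(position, ori=None, velocity=0.15, f_stop=None): straight line of the TCP; ori=None keeps the orientation; velocity is the mean speed in m/s. With f_stop (N) it stops when the force on the tool has changed by that much, and returns True; else False.
- bot.move_joints(angles): joint-space move.
- bot.grip(opening): finger opening in m; the grip force is fixed at half the most; returns when the fingers have stopped.
- bot.wait(seconds).
- bot.ik(position, orientation): joint angles nearest the present ones, or None.
- bot.get_obs(): the state.
- bot.grab_frame(name): name is "side" or "top"; returns the picture (480x640x3 uint8, red, green, blue); there is no depth.
- bot.camera_params(name): a dict with "camera_matrix" (3x3 intrinsics, pixels), "cam_to_world" (4x4, takes a point from camera to world coordinates). Camera axes: x right, y down, z forward; pixel columns grow to the right and rows downward; lengths in m; the calibration is good to about 2 mm. A picture is of the moment at which its call begins. camera_params takes no time and is no camera call.
A pose or a line that the arm cannot do raises bot.MotionError and nothing moves.
- bot.close_job(): hands the job in, once; it reports no verdict.
Trained networks look in the newest picture that a camera, given by its name, has taken for a name from the list of things; names that differ only in an ending like _2 or _b are one class to them, and where a whole thing is asked for, a point or a joint stands for the part that bears it (a point fixed in the world has none). Each returns a list of dicts, best first, with "confidence" (0 to 1); they miss things now and then, are a little off and sometimes report something else, mostly with a low value. They report only what shows in the picture. A call takes as long as a camera call.
- bot.cut_out(camera, thing): "pixels" (480x640 bool, what is visible of it).
- bot.spot_point(camera, thing): "position" ([x, y, z] in m, in world coordinates, good to about 4 mm: a listed point, or the origin of a listed thing).
The state is a dict: "t": time; "joint_positions": joint angles; "qd": joint speeds; "tau": joint torques, N m; "tool_pos": TCP position; "ee_rot": TCP orientation; "contact_force": force on the tool from outside, world axes, zero at the start; "ft_torque": the same for the moment, N m; "width": finger opening in m.
Only numpy, scipy, OpenCV 4.12 (cv2) and the standard library are available. Lean on these libraries where they do the work, as an engineer would, in place of code of your own. Each camera call takes 0.05 s, during which the arm holds its last target.

## Working session

There is one attempt and no reset: what is moved stays moved. The work goes in short steps, each a Python script; the robot and the scene stay as the last script left them, time stands still between calls to the robot, and variables do not carry over. Pictures are saved under pics/ and viewed, and the job is handed in when it is done.

```bash
ls -la; mkdir -p pics; python3 - <<'E'
from rig import bot
import cv2,numpy as np
for c in ("side","top"):
    f=bot.grab_frame(c); cv2.imwrite(f"pics/{c}0.png",f[:,:,::-1])
    p=bot.camera_params(c); print(c,np.round(p["camera_matrix"],1).tolist(),np.round(p["cam_to_world"],3).tolist())
print(bot.get_obs())
E
```

```text
total 12
drwxr-xr-x  3 agent agent 4096 Dec  5 18:16 .
drwxr-xr-x 23 root  root  4096 Dec  5 18:16 ..
drwxr-xr-x  2 agent agent 4096 Dec  5 18:16 pics
side [[602.7, 0.0, 316.9], [0.0, 602.7, 237.6], [0.0, 0.0, 1.0]] [[0.985, -0.094, 0.143, 0.491], [-0.171, -0.561, 0.81, -0.784], [0.004, -0.823, -0.569, 0.649], [0.0, 0.0, 0.0, 1.0]]
top [[448.2, 0.0, 317.8], [0.0, 448.2, 241.9], [0.0, 0.0, 1.0]] [[-0.013, -0.992, 0.127, 0.515], [-1.0, 0.017, 0.025, 0.003], [-0.027, -0.127, -0.992, 0.842], [0.0, 0.0, 0.0, 1.0]]
{'t': 0.1, 'joint_positions': array([ 1.25210422,  0.46933775, -0.0486061 ,  1.53356869,  0.02411974,
        1.14099241, -0.08226639]), 'qd': array([-0.00148506, -0.00069035,  0.00059136, -0.00214021,  0.00035119,
        0.00060169,  0.00070501]), 'tau': array([ 1.39735248e-04, -5.09170747e+01, -8.15399154e-02, -2.36828649e+01,
       -6.15192368e-02,  3.43921711e-02,  7.99712006e-05]), 'tool_pos': array([ 0.19274465, -0.64633812,  0.22162239]), 'ee_rot': array([-2.51821408e+00,  1.87672879e+00,  2.23137770e-03]), 'contact_force': array([0.95812426, 0.39607895, 0.17847606]), 'ft_torque': array([ 0.0231371 , -0.01854505, -0.0194952 ]), 'width': 0.08677914560772342}
```

View pics/side0.png

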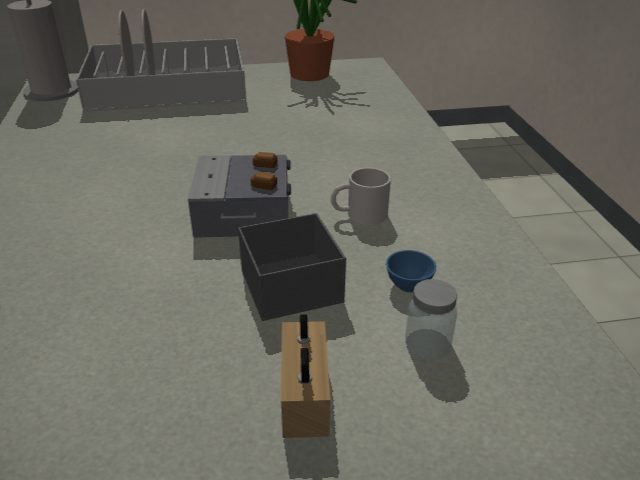

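View pics/top0.png

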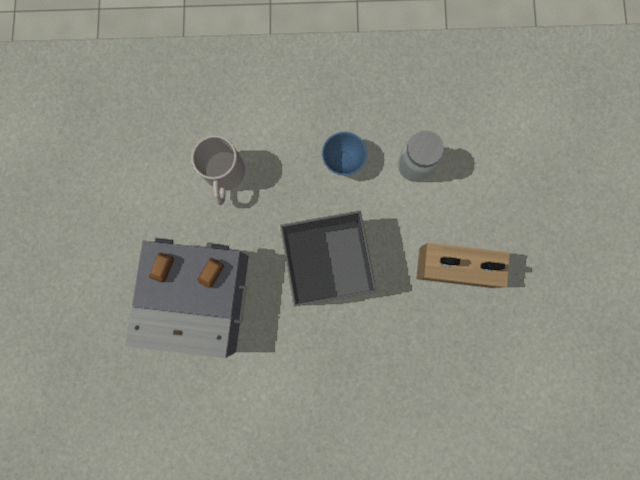

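```bash
python3 - <<'E'
from rig import bot
import numpy as np
for c in ("side","top"):
  for n in ["lockbox","keyhole","lid_front","key","spare_key","keyrest","crust_a","caddy_in","mug","jar","ramekin"]:
    print(c,n,[(np.round(d["position"],4).tolist(),round(d["confidence"],2)) for d in bot.spot_point(c,n)][:3])
print(bot.get_obs()["t"])
E
```

```text
side lockbox []
side keyhole [([0.4661, 0.259, 0.0847], 0.6)]
side lid_front [([0.4958, 0.2522, 0.0862], 0.64)]
side key [([0.5669, -0.2639, 0.0703], 0.92), ([0.7673, 0.2039, -0.002], 0.33)]
side spare_key [([0.5741, -0.1948, 0.0715], 0.66)]
side keyrest [([0.5743, -0.2293, -0.0039], 0.58)]
side crust_a [([0.565, 0.207, 0.0854], 0.68), ([0.5709, 0.2907, 0.0841], 0.52)]
side caddy_in [([0.5892, 0.0063, 0.0059], 0.82)]
side mug [([0.7669, 0.2049, -0.0074], 0.98), ([0.5753, -0.1923, 0.0721], 0.72)]
side jar [([0.7712, -0.1603, -0.0011], 0.8), ([0.5604, 0.2059, 0.0842], 0.65), ([0.7656, 0.2057, -0.0041], 0.4)]
side ramekin [([0.7795, -0.028, -0.0017], 0.76), ([0.576, -0.19, 0.0725], 0.31)]
top lockbox [([0.5196, 0.2499, 0.0003], 0.56)]
top keyhole [([0.4671, 0.2641, 0.0798], 0.77)]
top lid_front [([0.5017, 0.2494, 0.0837], 0.66)]
top key [([0.5724, -0.2605, 0.0682], 0.56)]
top spare_key [([0.5748, -0.2009, 0.0732], 0.67), ([0.5841, 0.0077, 0.0038], 0.5)]
top keyrest [([0.5733, -0.2275, 0.0002], 0.58), ([0.7816, -0.0273, -0.0009], 0.42)]
top crust_a [([0.5628, 0.2048, 0.0842], 0.91), ([0.5707, 0.2822, 0.0867], 0.62)]
top caddy_in [([0.5837, 0.0086, 0.002], 0.95)]
top mug [([0.7629, 0.2022, 0.0007], 0.91), ([0.563, 0.2014, 0.0837], 0.55)]
top jar [([0.7739, -0.1621, 0.0038], 0.92), ([0.5859, 0.0052, 0.0002], 0.44), ([0.5013, 0.2495, 0.0859], 0.29)]
top ramekin [([0.7809, -0.0268, -0.0012], 0.75), ([0.5629, 0.2059, 0.0847], 0.16)]
1.2
```

```bash
python3 - <<'E'
import cv2,numpy as np
s=cv2.imread("pics/side0.png");t=cv2.imread("pics/top0.png")
a=cv2.resize(s[305:445,265:345],None,fx=5,fy=4.2,interpolation=cv2.INTER_CUBIC)
b=cv2.resize(t[235:295,410:520],None,fx=7,fy=7,interpolation=cv2.INTER_CUBIC)
a=cv2.convertScaleAbs(a,alpha=1.8,beta=20);b=cv2.convertScaleAbs(b,alpha=1.8,beta=20)
cv2.imwrite("pics/za.png",a);cv2.imwrite("pics/zb.png",b)
c=cv2.resize(t[230:365,120:255],None,fx=4.4,fy=4.4,interpolation=cv2.INTER_CUBIC)
cv2.imwrite("pics/zc.png",cv2.convertScaleAbs(c,alpha=1.6))
E
```

```text
(no output)
```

View pics/za.png

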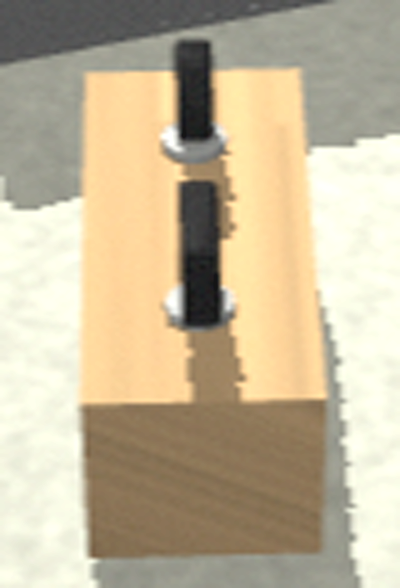

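View pics/zb.png

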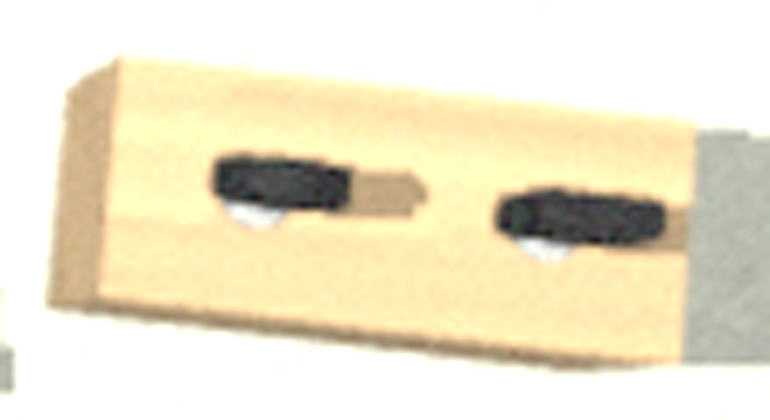

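View pics/zc.png

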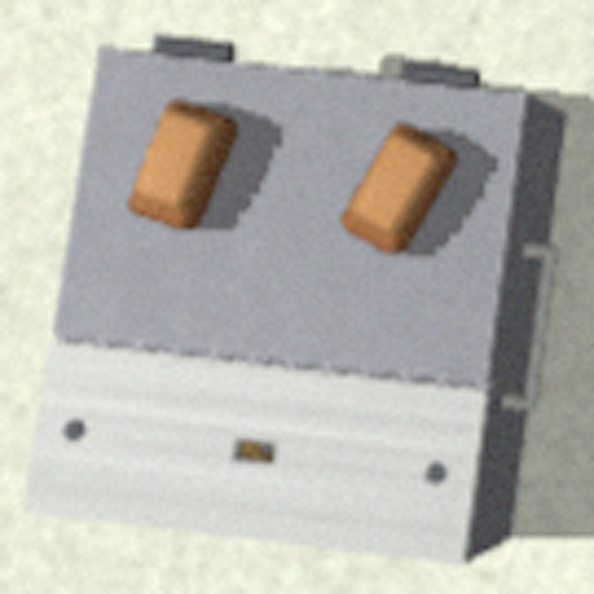

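```bash
cat > h.py <<'E'
import numpy as np,cv2
from rig import bot
from scipy.optimize import minimize,least_squares
P={c:bot.camera_params(c) for c in("side","top")}
def proj(c,X):
    p=P[c];T=np.linalg.inv(np.array(p["cam_to_world"]));X=np.atleast_2d(X)
    r=cv2.projectPoints(X.astype(float),cv2.Rodrigues(T[:3,:3])[0],T[:3,3],np.array(p["camera_matrix"],float),None)[0]
    return r[:,0]
def ray(c,uv):
    p=P[c];M=np.array(p["cam_to_world"]);d=M[:3,:3]@np.linalg.solve(np.array(p["camera_matrix"]),[uv[0],uv[1],1]);return M[:3,3],d/np.linalg.norm(d)
def onz(c,uv,z):
    o,d=ray(c,uv);return o+d*(z-o[2])/d[2]
def tri(us,ut):
    f=lambda X:np.r_[proj("side",X)[0]-us,proj("top",X)[0]-ut]
    r=least_squares(f,onz("top",ut,.08));return r.x,np.abs(r.fun).max()
def Rz(a):return np.array([[np.cos(a),-np.sin(a),0],[np.sin(a),np.cos(a),0],[0,0,1]])
def box(lx,ly,z0,z1):return np.array([[x,y,z] for x in(-lx/2,lx/2) for y in(-ly/2,ly/2) for z in(z0,z1)])
def hullmask(c,pts,S=4):
    u=(proj(c,pts)+.5)*S-.5
    m=np.zeros((480*S,640*S),np.uint8);cv2.fillConvexPoly(m,cv2.convexHull((u*16).round().astype(np.int32)),255,shift=4)
    return cv2.resize(m,(640,480),interpolation=cv2.INTER_AREA)/255.
def fit(masks,shape,x0,free_z=False):
    # masks {cam:bool}; fit x,y,yaw(,z)
    def f(v):
        X=shape@Rz(v[2]).T+[v[0],v[1],v[3] if free_z else x0[3]]
        return sum(np.abs(hullmask(c,X)-m).sum()/m.sum() for c,m in masks.items())
    n=4 if free_z else 3
    s=np.array([x0[:n]]+[np.array(x0[:n])+d for d in np.diag([.006,.006,.1,.006][:n])])
    r=minimize(f,x0[:n],method="Nelder-Mead",options=dict(initial_simplex=s,xatol=1e-4,fatol=1e-4,maxiter=150))
    return r.x,r.fun
E
cat > m1.py <<'E'
from h import *
import pickle
bot.grab_frame("side");bot.grab_frame("top")
M={}
for n in["lockbox","crust_a","key","spare_key","keyrest","caddy_in"]:
  for c in("side","top"):
    r=bot.cut_out(c,n);M[n,c]=r
    for d in r:
        m=d["pixels"];ys,xs=np.nonzero(m);print(n,c,round(d["confidence"],2),m.sum(),xs.min(),xs.max(),ys.min(),ys.max())
pickle.dump(M,open("M.pkl","wb"));print(bot.get_obs()["t"])
E
python3 m1.py
```

```text
lockbox side 0.87 6560 187 290 155 236
lockbox side 0.63 242 299 309 348 381
lockbox top 0.77 11104 125 248 238 357
crust_a side 0.95 372 250 276 172 189
crust_a side 0.62 344 252 276 151 167
crust_a side 0.27 2359 331 389 168 224
crust_a top 0.96 469 149 172 252 281
crust_a top 0.65 492 197 223 257 286
crust_a top 0.35 125 440 458 257 265
key side 0.84 353 298 311 348 383
key top 0.64 207 480 504 262 271
key top 0.53 2405 191 245 135 205
spare_key side 0.81 269 297 309 313 343
spare_key top 0.56 158 440 459 257 266
keyrest side 0.88 4812 281 329 321 437
keyrest top 0.77 2957 417 508 243 287
keyrest top 0.59 490 149 173 252 281
caddy_in side 0.91 8770 238 345 214 320
caddy_in top 0.61 6888 281 375 210 305
1.9
```

```bash
cat > m2.py <<'E'
from h import *
import pickle
M=pickle.load(open("M.pkl","rb"))
g=lambda n,c,i=0:M[n,c][i]["pixels"].astype(np.uint8)
ell=lambda m:m.astype(float)
# box: fill crusts/holes
def clean(m,k=9):
    m=cv2.morphologyEx(m,cv2.MORPH_OPEN,np.ones((5,5)))
    return m
bm={"top":clean(np.clip(g("lockbox","top")+g("crust_a","top")+g("crust_a","top",1),0,1)).astype(float)}
bs={"side":clean(np.clip(g("lockbox","side")+g("crust_a","side")+g("crust_a","side",1),0,1)).astype(float)}
sh=box(.18,.17,0,.085)
for k,mm in(("top",bm),("side",bs),("both",{**bm,**bs})): print("box",k,fit(mm,sh,[.52,.25,-.08,0]))
rt={"top":np.clip(g("keyrest","top")+g("key","top")+g("spare_key","top"),0,1).astype(float)}
rs={"side":np.clip(g("keyrest","side")+g("key","side")*0,0,1).astype(float)}
sh=box(.06,.14,0,.07)
for k,mm in(("top",rt),("side",rs),("both",{**rt,**rs})): print("rest",k,fit(mm,sh,[.573,-.228,-.05,0]))
ct={"top":g("caddy_in","top").astype(float)};cs={"side":g("caddy_in","side").astype(float)}
for k,mm in(("top",ct),("side",cs),("both",{**ct,**cs})): print("caddy",k,fit(mm,box(.14,.14,0,.09),[.585,.007,.08,0]))
cr=box(.042,.022,0,.024)
cr=np.vstack([box(.046,.022,.003,.021),box(.042,.026,.003,.021),box(.042,.022,0,.024)])
for i,x0 in((0,[.563,.205,-.4,.085]),(1,[.571,.285,-.4,.085])):
    # match masks by location
    js=[j for j in(0,1)]
    def pick(c):
        u=proj(c,[x0[0],x0[1],.097])[0]
        return min((g("crust_a",c,j) for j in(0,1)),key=lambda m:np.hypot(*(np.argwhere(m).mean(0)[::-1]-u)))
    mm={c:pick(c).astype(float) for c in("side","top")}
    print("crust",i,fit(mm,cr,x0),fit(mm,cr,x0,True),"top",fit({"top":mm["top"]},cr,x0))
rect=box(.01,.03,.008,.04)
a=np.linspace(0,2*np.pi,40)
disc=np.vstack([np.c_[np.full(40,s),.016*np.cos(a),.024+.016*np.sin(a)] for s in(-.005,.005)])
a=np.linspace(0,2*np.pi,24);col=np.vstack([np.c_[.009*np.cos(a),.009*np.sin(a),np.full(24,z)] for z in(0,.004)])
for n,x0 in(("key",[.57,-.262,-.05,.07]),("spare_key",[.575,-.197,-.05,.07])):
    mm={c:g(n,c).astype(float) for c in("side","top")}
    for k,s in(("rect",rect),("disc",disc)): print(n,k,fit(mm,s,x0),fit(mm,s,x0,True))
E
python3 m2.py
```

```text
box top (array([ 0.52185145,  0.25276675, -0.12389542]), np.float64(0.027622407935394062))
box side (array([ 0.52249376,  0.2540032 , -0.12965873]), np.float64(0.11445310915095794))
box both (array([ 0.52208839,  0.25303262, -0.12518327]), np.float64(0.1460445884801137))
rest top (array([ 0.57192281, -0.23052531, -0.13454687]), np.float64(0.04047345767575323))
rest side (array([ 0.5721267 , -0.23052093, -0.1324357 ]), np.float64(0.13675125910713412))
rest both (array([ 0.57208069, -0.23035292, -0.13254141]), np.float64(0.1780595965450633))
caddy top (array([0.58577485, 0.0073933 , 0.16620185]), np.float64(0.015583225159982693))
caddy side (array([0.58574545, 0.00714597, 0.1570843 ]), np.float64(0.020063943479330156))
caddy both (array([0.5858547 , 0.00729914, 0.16012927]), np.float64(0.03654106041745526))
crust 0 (array([ 0.56299223,  0.20335483, -0.51168783]), np.float64(0.271934506821349)) (array([ 0.56297597,  0.20329732, -0.51423305,  0.08502471]), np.float64(0.27275368579112735)) top (array([ 0.56303768,  0.2032314 , -0.51438009]), np.float64(0.0709309740156225))
crust 1 (array(
[... 299 characters left out ...]
1131112]), np.float64(0.4239995427493164)) (array([ 0.56724795, -0.26515828, -0.10943598,  0.06885965]), np.float64(0.41020495510544275))
key disc (array([ 0.5670405 , -0.26710001, -0.10240133]), np.float64(0.6170036072892843)) (array([ 0.5670955 , -0.26827804, -0.09695112,  0.06592259]), np.float64(0.5860091487704278))
spare_key rect (array([ 0.57619585, -0.19685781, -0.12611542]), np.float64(0.64441239674073)) (array([ 0.57648558, -0.19482442, -0.1237504 ,  0.06351918]), np.float64(0.5905118190516525))
spare_key disc (array([ 0.57651159, -0.19578956, -0.09508366]), np.float64(0.5207234538443866)) (array([ 0.5764661 , -0.19697597, -0.09855283,  0.06514552]), np.float64(0.47002798484223585))
```

```bash
cat > m3.py <<'E'
from h import *
I={}
for c in("side","top"):
    f=[cv2.cvtColor(bot.grab_frame(c),cv2.COLOR_RGB2GRAY).astype(float) for _ in range(3)]
    I[c]=np.mean(f,0)
R={"side":(205,171,216,181),"top":(171,327,185,338)}
z={}
for c,(x0,y0,x1,y1) in R.items():
    w=I[c][y0:y1,x0:x1];print(c);print(w.round().astype(int))
    bg=np.median(w);d=np.clip(bg-w-0.15*bg,0,None)
    n,l,st,ce=cv2.connectedComponentsWithStats((d>0).astype(np.uint8))
    k=1+np.argmax([d[l==i].sum() for i in range(1,n)])
    ys,xs=np.nonzero(l==k);wt=d[ys,xs];z[c]=np.array([x0+(xs*wt).sum()/wt.sum(),y0+(ys*wt).sum()/wt.sum()]);print(z[c])
X,e=tri(z["side"],z["top"]);print("tri",X,e,"top@.085",onz("top",z["top"],.085),"side",onz("side",z["side"],.085))
b=np.array([.5220,.2530,0]);a=-.1245
print("local",Rz(a).T@(X-b), "nominal -57.5:",b+Rz(a)@[-.0575,0,.085])
# slot corners reproject
print(proj("top",b+(Rz(a)@np.array([[-.025,0,.085],[-.09,.085,.085],[-.09,-.085,.085]]).T).T))
E
python3 m3.py
```

```text
side
[[118 118 117 116 115 115 116 116 117 115 119]
 [118 119 116 117 115 115 115 116 115 116 118]
 [119 119 117 112 106 108 110 110 113 116 119]
 [118 117 117  94  74  77  75  87 108 117 120]
 [119 118 114  85  59  59  59  84 109 117 120]
 [119 118 113  82  56  57  56  92 113 117 121]
 [118 117 108  79  53  53  64  97 114 119 120]
 [118 117 116 113 113 113 114 115 115 119 120]
 [118 117 116 115 116 117 116 115 116 120 121]
 [118 117 115 115 116 117 116 115 117 121 121]]
[209.89867841 175.67715544]
top
[[134 135 136 137 137 137 138 139 140 140 141 139 142 142]
 [133 132 134 134 134 133 133 135 134 135 135 137 136 138]
 [134 134 122 115 117 119 121 125 125 128 129 133 131 133]
 [135 133 110  87  81  81  87  91  99 103 109 120 130 132]
 [135 129 102  71  68  70  66  65  70  72  80 104 128 134]
 [133 129  94  69  67  69  62  59  63  58  61  98 129 135]
 [133 120  84  63  59  62  62  61  56  53  55  99 127 135]
 [133 121 102  90  86  83  77  77  70  64  57 109 127 132]
 [134 132 127 124 124 121 117 116 115 110 109 123 132 131]
 [138 138 137 137 136 136 136 135 135 132 132 132 135 135]
 [140 141 140 138 138 137 137 138 136 136 136 138 136 136]]
[177.48484193 332.25115848]
tri [0.46452763 0.25977492 0.08477201] 0.5242843895235012 top@.085 [0.4637964  0.25967944 0.085     ] side [0.4655354 0.2592462 0.085    ]
local [-0.05786883 -0.00041436  0.08477201] nominal -57.5: [0.46494506 0.26014027 0.085     ]
[[180.11611532 312.04529217]
 [124.52156546 345.35321841]
 [224.57070835 357.25547171]]
```

```bash
cat >> h.py <<'E'
from scipy.spatial.transform import Rotation as Ro
def ori(th):
    c,s=np.cos(th),np.sin(th)
    return Ro.from_matrix(np.array([[c,s,0],[s,-c,0],[0,0,-1]])).as_rotvec()
def st(tag=""):
    o=bot.get_obs();x=Ro.from_rotvec(o["ee_rot"]).as_matrix()
    print(tag,"t%.2f"%o["t"],"p",np.round(o["tool_pos"],4),"th%.3f tilt%.3f"%(np.arctan2(x[1,0],x[0,0]),np.arccos(-x[2,2])),"F",np.round(o["contact_force"],1),"M",np.round(o["ft_torque"],2),"w%.4f"%o["width"],"q7 %.2f"%o["joint_positions"][6]);return o
CA=np.array([.563,.2033]);CB=np.array([.5739,.2873]);CAY,CBY=-.512,-.35
CAD=np.array([.5858,.0073]);CADY=.16
KEY=np.array([.5674,-.2652]);KEYY=-.12
HOLE=np.array([.4647,.2599]);BOXY=-.1245
E
python3 - <<'E'
from h import *
st()
for n,p,th in(("cA",CA,CAY+np.pi/2),("cB",CB,CBY+np.pi/2),("cad",CAD,CADY+np.pi/2),("key",KEY,KEYY),("hole",HOLE,BOXY),("turn",HOLE,BOXY-1.75)):
  for k in(-np.pi,0,np.pi):
    for z in(.18,.1):
        q=bot.ik([*p,z],ori(th+k)); print(n,round(th+k,2),z,None if q is None else np.round(q,2))
E
```

```text
t2.20 p [ 0.1929 -0.6469  0.2226] th-1.281 tilt0.000 F [-0.1 -0.4  0.7] M [-0.01  0.01  0.03] w0.0868 q7 -0.08
cA -2.08 0.18 [-0.81  0.42  0.53  1.79 -0.24  1.   -2.27]
cA -2.08 0.1 [-0.8   0.52  0.53  1.86 -0.34  0.85 -2.19]
cA 1.06 0.18 [ 0.37  0.68 -1.18  1.73  0.67  1.21  0.07]
cA 1.06 0.1 [ 0.35  0.79 -1.15  1.79  0.8   1.12 -0.03]
cA 4.2 0.18 [-0.81  0.42  0.53  1.79 -0.24  1.   -2.27]
cA 4.2 0.1 [-0.8   0.52  0.53  1.86 -0.34  0.85 -2.19]
cB -1.92 0.18 [-0.9   0.49  0.53  1.69 -0.28  1.04 -2.21]
cB -1.92 0.1 [-0.9   0.58  0.53  1.76 -0.36  0.9  -2.14]
cB 1.22 0.18 [ 0.16  0.69 -1.07  1.62  0.64  1.22  0.18]
cB 1.22 0.1 [ 0.16  0.81 -1.08  1.69  0.78  1.14  0.07]
cB 4.36 0.18 [-0.9   0.49  0.53  1.69 -0.28  1.04 -2.21]
cB 4.36 0.1 [-0.9   0.58  0.53  1.76 -0.36  0.9  -2.14]
cad -1.41 0.18 [ 0.34  0.42 -0.56  1.77  0.26  1.02 -1.73]
cad -1.41 0.1 [ 0.28  0.51 -0.48  1.85  0.3   0.86 -1.76]
cad 1.73 0.18 [ 0.62  0.55 -0.97  1.76  0.5   1.11  1.21]
cad 1.73 0.1 [ 0.52  0.61 -0.84  1.83  0.55  0.95  1.17]
cad 4.87 0.18 [ 0.34  0.42 -0.56  1.77  0.26  1.02 -1.73]
cad 4.87 0.1 [ 0.28
[... 396 characters left out ...]
7 0.18 [ 0.28  0.54 -1.17  1.88  0.56  1.11  1.91]
hole -3.27 0.1 [ 0.25  0.7  -1.18  1.95  0.76  1.03  1.74]
hole -0.12 0.18 [ 0.16  0.45 -0.96  1.88  0.42  1.04 -1.11]
hole -0.12 0.1 [ 0.15  0.59 -0.99  1.95  0.61  0.94 -1.27]
hole 3.02 0.18 [ 0.28  0.54 -1.17  1.88  0.56  1.11  1.91]
hole 3.02 0.1 [ 0.25  0.7  -1.18  1.95  0.76  1.03  1.74]
turn -5.02 0.18 [ 0.22  0.49 -1.06  1.88  0.49  1.06  0.23]
turn -5.02 0.1 [ 0.17  0.6  -1.01  1.95  0.63  0.95  0.11]
turn -1.87 0.18 [-0.86  0.29  0.33  1.94 -0.11  0.94 -2.35]
turn -1.87 0.1 [-0.85  0.4   0.33  2.01 -0.18  0.77 -2.29]
turn 1.27 0.18 [ 0.22  0.49 -1.06  1.88  0.49  1.06  0.23]
turn 1.27 0.1 [ 0.17  0.6  -1.01  1.95  0.63  0.95  0.11]
```

```bash
python3 - <<'E'
from h import *
th=CAY-np.pi/2
bot.reach([*CA,.20],ori(th));st("above")
bot.grip(.055);st("open")
bot.servo_line([*CA,.090],velocity=.12,f_stop=8);st("down")
bot.grip(.0);st("grip")
bot.servo_line([*CA,.17],velocity=.2);st("up")
cv2.imwrite("pics/s1.png",bot.grab_frame("side")[:,:,::-1])
E
```

```text
above t5.44 p [0.5633 0.2023 0.2001] th-2.084 tilt0.000 F [ 0.5 -0.1  0.8] M [0.09 0.03 0.01] w0.0869 q7 -2.19
open t6.28 p [0.563  0.2033 0.2   ] th-2.083 tilt0.000 F [-0.4  0.   0.8] M [0.09 0.05 0.  ] w0.0551 q7 -2.19
down t7.34 p [0.5637 0.2034 0.0907] th-2.083 tilt0.002 F [0.2 0.5 0.7] M [0.   0.   0.04] w0.0548 q7 -2.10
grip t7.96 p [0.563  0.2033 0.0902] th-2.083 tilt0.000 F [-0.2 -0.3  0.6] M [0.07 0.01 0.03] w0.0257 q7 -2.10
up t8.51 p [0.5623 0.2034 0.1693] th-2.083 tilt0.001 F [-0.5 -0.8 -1.1] M [0.04 0.   0.02] w0.0256 q7 -2.17
```

View pics/s1.png

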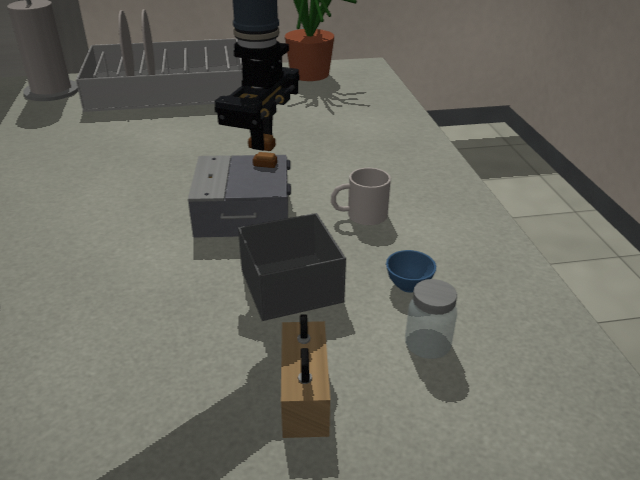

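```bash
cat >> h.py <<'E'
def drop(sgn):
    p=CAD+sgn*.029*np.array([np.cos(CADY),np.sin(CADY)]);th=CADY-np.pi/2
    bot.servo_line([*p,.165],ori(th),velocity=.25);st("over")
    bot.servo_line([*p,.042],velocity=.2,f_stop=10);st("low")
    bot.grip(.05);st("rel")
    bot.servo_line([*p,.15],velocity=.25)
E
python3 - <<'E'
from h import *
drop(+1)
th=CBY-np.pi/2
bot.servo_line([*CB,.16],ori(th),velocity=.3);st("above B")
bot.servo_line([*CB,.090],velocity=.12,f_stop=8);st("down")
bot.grip(.0);st("grip")
bot.servo_line([*CB,.17],velocity=.2);st("up")
cv2.imwrite("pics/s2.png",bot.grab_frame("side")[:,:,::-1])
drop(-1);st("done")
cv2.imwrite("pics/s3.png",bot.grab_frame("side")[:,:,::-1])
E
```

```text
over t9.50 p [0.6138 0.0131 0.1639] th-1.410 tilt0.002 F [-0.1  1.  -0.4] M [0.02 0.02 0.08] w0.0255 q7 -1.24
low t10.27 p [0.6153 0.0124 0.0429] th-1.410 tilt0.002 F [ 0.6 -0.5 -0.8] M [-0.02 -0.01 -0.07] w0.0255 q7 -1.16
rel t11.00 p [0.6144 0.0119 0.042 ] th-1.411 tilt0.000 F [-1.4  0.7  0.3] M [-0.01  0.02  0.  ] w0.0498 q7 -1.16
above B t12.66 p [0.5739 0.2852 0.1592] th-1.923 tilt0.002 F [ 0.1 -0.6  0.1] M [ 0.02 -0.01 -0.01] w0.0498 q7 -2.13
down t13.39 p [0.5746 0.287  0.0906] th-1.921 tilt0.001 F [ 0.3 -0.4  0. ] M [ 0.09  0.04 -0.04] w0.0500 q7 -2.08
grip t13.95 p [0.574  0.2874 0.0904] th-1.921 tilt0.000 F [-0.5  0.1  2.7] M [0.07 0.12 0.  ] w0.0254 q7 -2.08
up t14.50 p [0.5732 0.2873 0.1693] th-1.921 tilt0.001 F [-0.3 -0.4 -0.3] M [0.09 0.06 0.03] w0.0259 q7 -2.13
over t15.84 p [0.557  0.0039 0.1645] th-1.409 tilt0.001 F [-0.8 -0.8 -0.2] M [0.05 0.06 0.04] w0.0256 q7 -1.24
low t16.61 p [0.5581 0.0029 0.0427] th-1.410 tilt0.002 F [-0.6 -0.6  1.1] M [ 0.03  0.03 -0.01] w0.0254 q7 -1.13
rel t17.34 p [0.5572 0.0027 0.042 ] th-1.411 tilt0.000 F [0.5 0.3 0.2] M [0.03 0.   0.03] w0.0500 q7 -1.13
done t17.93 p [0.557  0.0029 0.1502] th-1.411 tilt0.001 F [ 0.2  0.5 -0.3] M [0.05 0.07 0.02] w0.0499 q7 -1.23
```

View pics/s3.png

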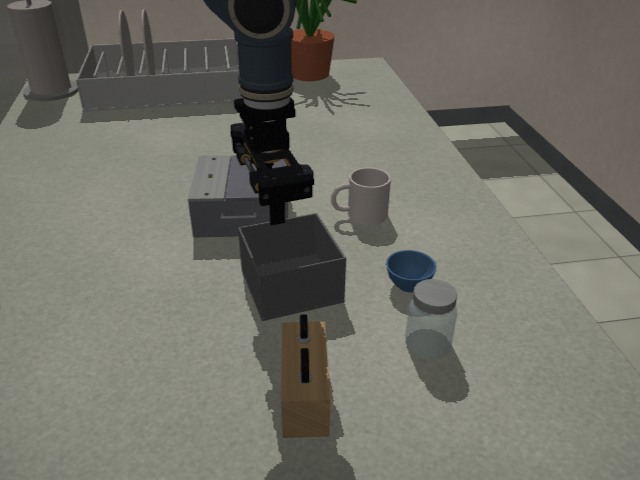

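```bash
python3 - <<'E'
from h import *
bot.servo_line([*KEY,.155],ori(KEYY),velocity=.3);st("above key")
bot.grip(.035)
cv2.imwrite("pics/t4.png",bot.grab_frame("top")[:,:,::-1])
cv2.imwrite("pics/s4.png",bot.grab_frame("side")[:,:,::-1])
st()
E
```

```text
above key t19.44 p [ 0.5673 -0.2642  0.1543] th-0.120 tilt0.001 F [-0.5 -0.5 -0.6] M [-0.09 -0.11  0.03] w0.0501 q7 0.40
 t20.15 p [ 0.5674 -0.2652  0.155 ] th-0.120 tilt0.000 F [-0.4  0.7  0.1] M [-0.03 -0.13 -0.03] w0.0349 q7 0.40
```

View pics/t4.png

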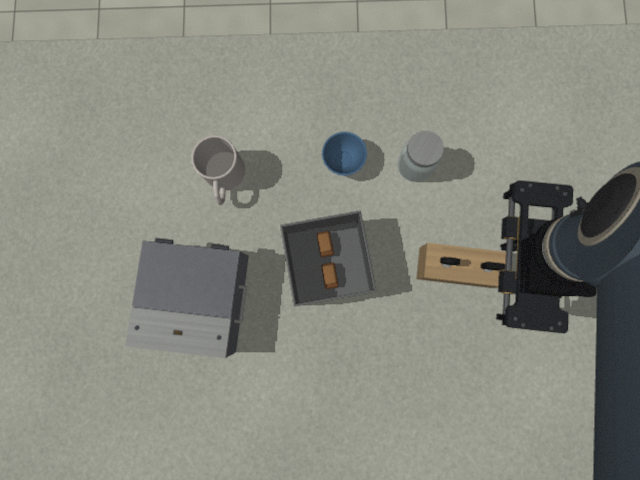

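View pics/s4.png

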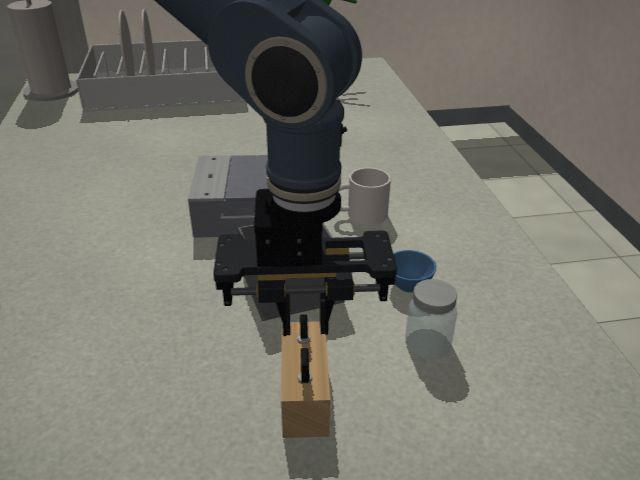

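```bash
python3 - <<'E'
from h import *
bot.servo_line([*KEY,.078],velocity=.12,f_stop=6);st("down")
bot.grip(.0);st("grip")
bot.servo_line([*KEY,.13],velocity=.1,f_stop=15);st("mid")
bot.servo_line([*KEY,.19],velocity=.2);st("up")
for c in("top","side"):cv2.imwrite(f"pics/{c[0]}5.png",bot.grab_frame(c)[:,:,::-1])
bot.servo_line([*HOLE,.19],ori(BOXY),velocity=.3);st("hole")
for c in("top","side"):cv2.imwrite(f"pics/{c[0]}6.png",bot.grab_frame(c)[:,:,::-1])
a=cv2.imread("pics/s5.png")[230:480,200:440];b=cv2.imread("pics/s6.png")[60:240,130:330]
cv2.imwrite("pics/c5.png",np.hstack([cv2.resize(a,(400,400)),cv2.resize(b,(400,400))]))
E
```

```text
down t20.94 p [ 0.5679 -0.2656  0.0786] th-0.120 tilt0.001 F [-0.1  0.4 -0.1] M [-0.01 -0.12 -0.02] w0.0350 q7 0.43
grip t21.51 p [ 0.5674 -0.2652  0.0783] th-0.120 tilt0.000 F [-1.7  0.5  2.8] M [ 0.05  0.14 -0.01] w0.0096 q7 0.43
mid t22.18 p [ 0.5671 -0.2649  0.1297] th-0.120 tilt0.001 F [-0.8  0.  -0.5] M [ 0.01 -0.11  0.01] w0.0096 q7 0.41
up t22.62 p [ 0.5672 -0.2651  0.1897] th-0.120 tilt0.000 F [ 0.3  0.5 -0.8] M [-0.01 -0.11 -0.01] w0.0095 q7 0.39
hole t24.66 p [0.465  0.2584 0.19  ] th-0.127 tilt0.001 F [ 0.5 -0.4 -0.1] M [-0.05 -0.07 -0.03] w0.0097 q7 -0.68
```

View pics/c5.png

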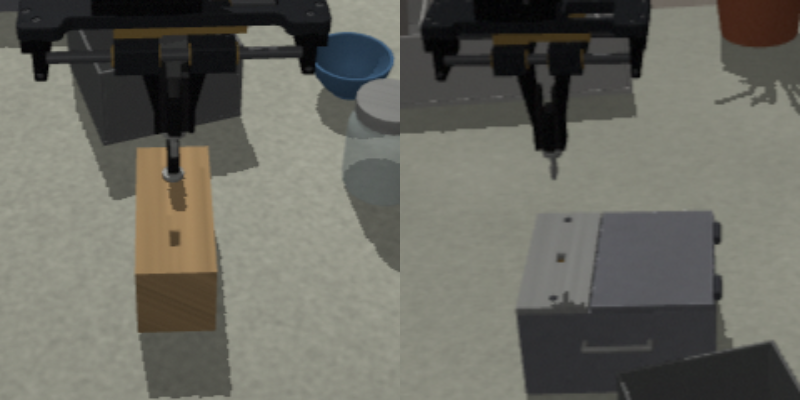

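View pics/t6.png

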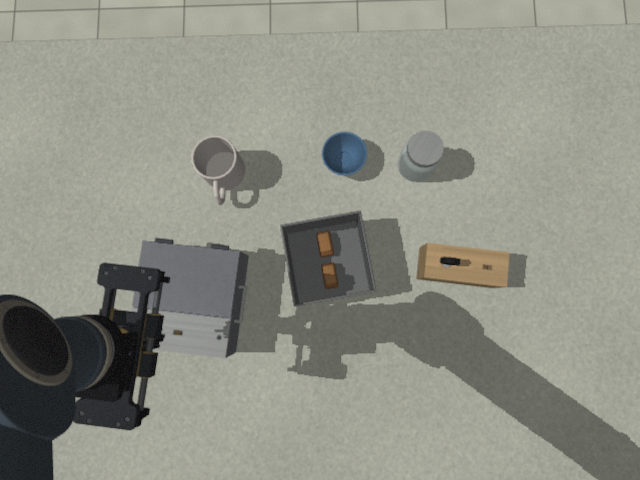

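```bash
python3 - <<'E'
from h import *
for k in(-1.75,-1.9):
    q=bot.ik([*HOLE,.0932],ori(BOXY+k));print(None if q is None else np.round(q,2))
bot.servo_line([*HOLE,.119],ori(BOXY),velocity=.15,f_stop=6);st("pre")
I={}
for c in("top","side"):
    f=bot.grab_frame(c)[:,:,::-1];cv2.imwrite(f"pics/{c[0]}7.png",f)
    u=proj(c,[*HOLE,.085])[0].astype(int);print(c,u)
    I[c]=cv2.convertScaleAbs(cv2.resize(f[u[1]-32:u[1]+18,u[0]-25:u[0]+25],(400,400),interpolation=cv2.INTER_CUBIC),alpha=1.6)
    o=bot.get_obs()["tool_pos"];print(c,"pred tip",proj(c,[o-[0,0,.0302]]), "origin",proj(c,[o-[0,0,.0082]]),"hole",proj(c,[*HOLE,.085]))
cv2.imwrite("pics/c7.png",np.hstack([I["top"],I["side"]]))
E
```

```text
[-0.9   0.41  0.39  2.02 -0.22  0.75 -2.25]
[-0.92  0.42  0.42  2.02 -0.24  0.76 -2.38]
pre t25.38 p [0.4653 0.26   0.1195] th-0.125 tilt0.001 F [0.4 0.3 0.2] M [-0.04 -0.12 -0.03] w0.0101 q7 -0.67
top [177 331]
top pred tip [[176.21956235 331.38546449]] origin [[171.58353902 332.35570711]] hole [[177.36854534 331.70371206]]
side [209 175]
side pred tip [[209.69300586 173.10989568]] origin [[208.57386123 162.90280249]] hole [[209.45149563 175.5495527 ]]
```

View pics/c7.png

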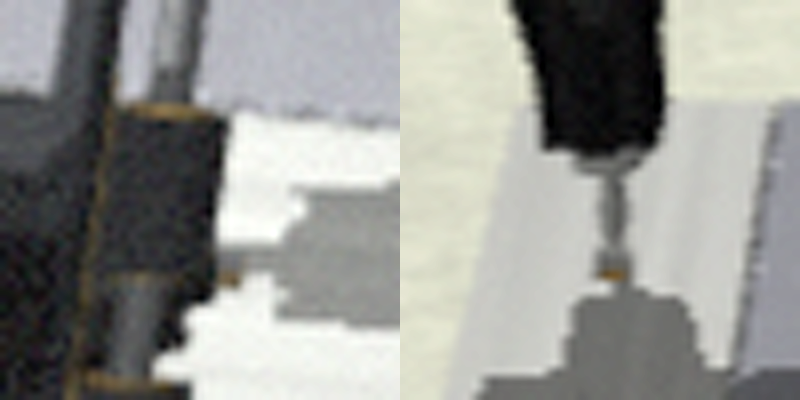

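```bash
python3 - <<'E'
from h import *
for z in(.1145,.1115,.1085,.1065):
    r=bot.servo_line([*HOLE,z],ori(BOXY),velocity=.03,f_stop=5);bot.wait(.1);st(f"{z} {r}")
    if r:break
E
```

```text
0.1145 False t25.88 p [0.4647 0.2599 0.1146] th-0.124 tilt0.000 F [-0.1 -0.3  1. ] M [-0.03 -0.15  0.08] w0.0098 q7 -0.67
0.1115 False t26.23 p [0.4647 0.2599 0.1114] th-0.124 tilt0.000 F [-0.5  0.5 -0.1] M [-0.05 -0.14 -0.01] w0.0098 q7 -0.67
0.1085 False t26.58 p [0.4648 0.2599 0.1085] th-0.125 tilt0.000 F [-0.7  0.  -1. ] M [-0.03 -0.11  0.02] w0.0095 q7 -0.67
0.1065 False t26.93 p [0.4647 0.2599 0.1065] th-0.125 tilt0.000 F [ 0.1 -0.5 -0.3] M [-0.01 -0.09  0.03] w0.0096 q7 -0.67
```

```bash
python3 - <<'E'
from h import *
for z in(.1045,.1035,.1028,.1022,.1016):
    r=bot.servo_line([*HOLE,z],ori(BOXY),velocity=.02,f_stop=10);bot.wait(.05);o=st(f"{z} {r}")
    if r or o["contact_force"][2]>8:break
E
```

```text
0.1045 False t27.23 p [0.4644 0.2598 0.1043] th-0.124 tilt0.001 F [-0.9 -0.5 -1.1] M [-0.01  0.08  0.06] w0.0096 q7 -0.67
0.1035 False t27.53 p [0.4645 0.2599 0.1035] th-0.124 tilt0.000 F [-1.6  0.5  1.2] M [-0.02  0.25  0.07] w0.0099 q7 -0.67
0.1028 False t27.83 p [0.4646 0.2599 0.1031] th-0.124 tilt0.000 F [-2.9 -0.6  5.2] M [-0.21  0.63 -0.04] w0.0094 q7 -0.67
0.1022 False t28.13 p [0.4646 0.26   0.1029] th-0.124 tilt0.000 F [-3.8 -1.   9. ] M [-0.29  0.83  0.04] w0.0100 q7 -0.67
```

```bash
cat > wig.py <<'E'
from h import *
import sys
n=int(sys.argv[1]);tgt=float(sys.argv[2]);F=float(sys.argv[3])
o=bot.get_obs();s=1;xy=HOLE.copy()
for i in range(n):
    z=o["tool_pos"][2];f=o["contact_force"]
    xy=xy+np.clip(f[:2]/13000*.4,-.0003,.0003);xy=HOLE+np.clip(xy-HOLE,-.001,.001)
    zc=max(z-F/13000,tgt)
    bot.servo_line([*xy,zc],ori(BOXY+s*.11),velocity=.03,f_stop=25);o=st("%d zc%.4f"%(i,zc));s=-s
    if o["tool_pos"][2]<tgt+.0004 or abs(o["contact_force"][2])>22:break
print(xy-HOLE)
E
python3 wig.py 6 .0925 12
```

```text
0 zc0.1020 t28.39 p [0.464  0.2596 0.1024] th-0.014 tilt0.001 F [-4.2 -0.7  7.4] M [-0.32  1.01  0.04] w0.0098 q7 -0.57
1 zc0.1015 t28.76 p [0.4641 0.2598 0.1021] th-0.234 tilt0.001 F [-3.  -0.8  8. ] M [-0.33  0.95  0.01] w0.0097 q7 -0.77
2 zc0.1011 t29.12 p [0.464  0.2598 0.1018] th-0.014 tilt0.001 F [-3.6 -0.9  8.5] M [-0.35  0.99 -0.  ] w0.0102 q7 -0.57
3 zc0.1008 t29.49 p [0.464  0.26   0.1015] th-0.234 tilt0.000 F [-4.2 -0.8  7.2] M [-0.25  0.99 -0.02] w0.0098 q7 -0.77
4 zc0.1006 t29.86 p [0.4642 0.2599 0.1014] th-0.015 tilt0.001 F [-3.9 -0.8  8.2] M [-0.31  0.74 -0.06] w0.0095 q7 -0.57
5 zc0.1005 t30.23 p [0.4642 0.26   0.1013] th-0.234 tilt0.001 F [-2.8 -1.6  7.1] M [-0.26  0.68 -0.  ] w0.0099 q7 -0.77
[-0.00069757 -0.0001542 ]
```

```bash
sed -i 's/^o=bot.get_obs();s=1;xy=HOLE.copy()/o=bot.get_obs();s=1;xy=HOLE+[-.0007,-.00015]/' wig.py; python3 wig.py 8 .0925 18;python3 - <<'E'
from h import *
f=bot.grab_frame("side")[:,:,::-1];cv2.imwrite("pics/s8.png",f)
u=proj("side",[*HOLE,.085])[0].astype(int)
cv2.imwrite("pics/c8.png",cv2.convertScaleAbs(cv2.resize(f[u[1]-32:u[1]+18,u[0]-25:u[0]+25],(600,600),interpolation=cv2.INTER_CUBIC),alpha=1.6))
E
```

```text
0 zc0.0999 t30.59 p [0.4641 0.2599 0.1007] th-0.015 tilt0.001 F [-4.1 -0.8  8.6] M [-0.26  0.75 -0.05] w0.0100 q7 -0.57
1 zc0.0993 t30.96 p [0.4641 0.2598 0.0995] th-0.232 tilt0.001 F [-1.5 -0.5  3.9] M [-0.18  0.29  0.05] w0.0096 q7 -0.77
2 zc0.0981 t31.32 p [0.4639 0.2598 0.0979] th-0.016 tilt0.001 F [-0.6  1.2  0.6] M [ 0.11  0.1  -0.06] w0.0096 q7 -0.58
3 zc0.0965 t31.69 p [0.4639 0.2598 0.0969] th-0.236 tilt0.000 F [-1.7 -0.3  5.6] M [-0.19  0.4  -0.  ] w0.0095 q7 -0.77
4 zc0.0955 t32.06 p [0.464  0.2597 0.0961] th-0.016 tilt0.001 F [-3.  -0.3  7.7] M [-0.23  0.52 -0.07] w0.0096 q7 -0.58
5 zc0.0947 t32.42 p [0.464  0.2598 0.0959] th-0.236 tilt0.001 F [-3.5 -0.8 12. ] M [-0.44  0.77  0.07] w0.0098 q7 -0.77
6 zc0.0945 t32.79 p [0.4638 0.2598 0.0957] th-0.016 tilt0.001 F [-3.9 -2.1 10.8] M [-0.28  0.91 -0.01] w0.0099 q7 -0.58
7 zc0.0943 t33.16 p [0.464  0.2599 0.0955] th-0.236 tilt0.001 F [-3.6 -0.8 11. ] M [-0.34  0.75  0.07] w0.0102 q7 -0.77
[-0.001      -0.00031056]
```

View pics/c8.png

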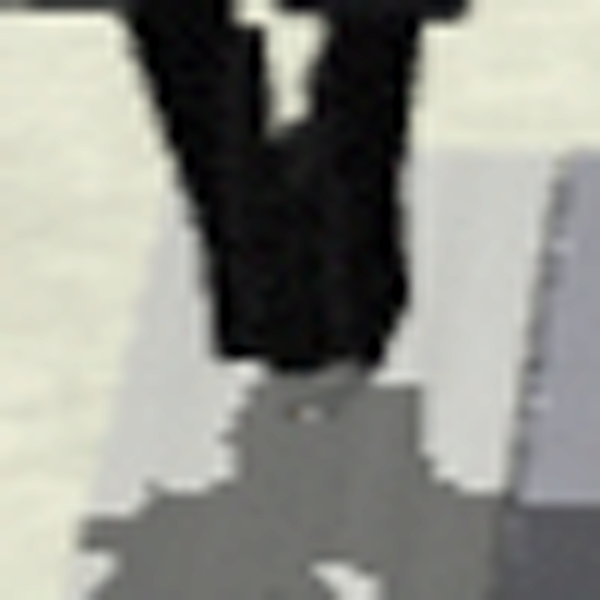

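```bash
sed -i 's/xy=HOLE+\[-.0007,-.00015\]/xy=HOLE+[-.0006,-.0002]/; s/^    xy=xy+np.*$//' wig.py; python3 wig.py 8 .0920 22
```

```text
0 zc0.0938 t33.58 p [0.464  0.2599 0.095 ] th-0.016 tilt0.001 F [-4.8 -0.5 12. ] M [-0.37  1.05 -0.02] w0.0099 q7 -0.57
1 zc0.0933 t33.94 p [0.464  0.2598 0.0938] th-0.235 tilt0.000 F [-2.5 -0.8  5.8] M [-0.2   0.55  0.06] w0.0094 q7 -0.77
2 zc0.0921 t34.31 p [0.4641 0.2598 0.0932] th-0.015 tilt0.000 F [-4.  -0.6 11.2] M [-0.39  0.97  0.01] w0.0098 q7 -0.57
3 zc0.0920 t34.67 p [0.4641 0.2599 0.0932] th-0.236 tilt0.000 F [-4.6 -0.7 11.1] M [-0.36  0.99  0.04] w0.0098 q7 -0.77
4 zc0.0920 t35.04 p [0.464  0.2598 0.0932] th-0.016 tilt0.001 F [-4.5 -0.3 12.4] M [-0.36  1.08  0.06] w0.0095 q7 -0.57
5 zc0.0920 t35.41 p [0.4642 0.2599 0.0932] th-0.236 tilt0.000 F [-3.2 -0.8 11.4] M [-0.37  0.93 -0.04] w0.0096 q7 -0.77
6 zc0.0920 t35.77 p [0.464  0.2598 0.0932] th-0.016 tilt0.001 F [-4.3 -1.4 11.5] M [-0.38  1.03  0.01] w0.0101 q7 -0.57
7 zc0.0920 t36.14 p [0.4641 0.2599 0.0932] th-0.236 tilt0.000 F [-4.2 -1.3 11.6] M [-0.43  0.97 -0.03] w0.0097 q7 -0.77
[-0.0006 -0.0002]
```

```bash
python3 - <<'E'
from h import *
xy=HOLE+[-.0006,-.0002]
bot.servo_line([*xy,.0923],ori(BOXY),velocity=.03);bot.wait(.25);o=st("in")
f=bot.grab_frame("side")[:,:,::-1];cv2.imwrite("pics/s9.png",f)
u=proj("side",[*HOLE,.085])[0].astype(int)
a=np.linspace(0,2*np.pi,24)
g=f.copy()
k=12;cr=cv2.convertScaleAbs(cv2.resize(f[u[1]-32:u[1]+18,u[0]-25:u[0]+25],(600,600),interpolation=cv2.INTER_CUBIC),alpha=2.2,beta=10)
for z,col in((.085,(0,0,255)),(.089,(0,255,0))):
    q=proj("side",np.c_[o["tool_pos"][0]+.009*np.cos(a),o["tool_pos"][1]+.009*np.sin(a),np.full(24,z)])
    q=(q-(u-[25,32])+.5)*k;cv2.polylines(cr,[q.astype(np.int32)],True,col,1)
cv2.imwrite("pics/c9.png",cr)
print([(c,[(np.round(d["position"],4),round(d["confidence"],2)) for d in bot.spot_point(c,"key")[:2]]) for c in("side",)])
E
```

```text
in t36.65 p [0.4644 0.2598 0.0932] th-0.126 tilt0.001 F [-3.2 -0.8  8.9] M [-0.28  0.58  0.05] w0.0094 q7 -0.67
[('side', [(array([0.4648, 0.2593, 0.0841]), 0.59), (array([ 0.5748, -0.2291, -0.0024]), 0.45)])]
```

View pics/c9.png

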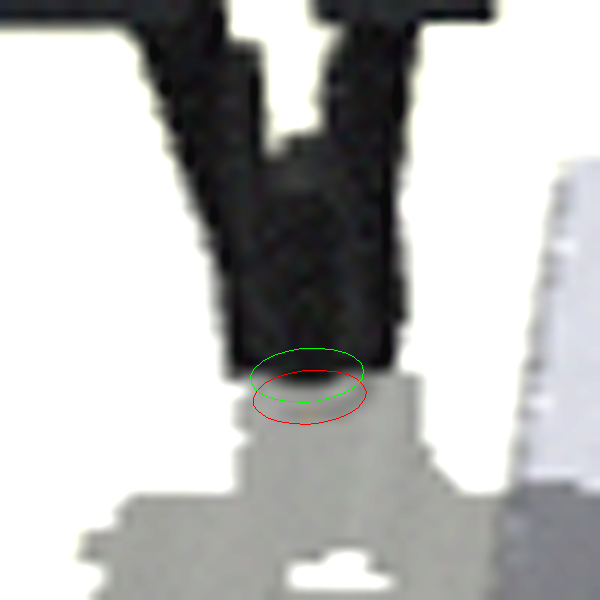

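```bash
python3 - <<'E'
from h import *
xy=HOLE+[-.0003,-.0001]
for d in(.4,.8,1.2,1.45,1.55,1.65,1.72,1.78):
    r=bot.servo_line([*xy,.0924],ori(BOXY-d),velocity=.03,f_stop=20);bot.wait(.1);o=st(f"{d} {r}")
    if r or abs(o["ft_torque"][2])>.6:break
for c in("side","top"):cv2.imwrite(f"pics/{c[0]}10.png",bot.grab_frame(c)[:,:,::-1])
for c in("side","top"):
  print(c,[(n,[(np.round(d["position"],4).tolist(),round(d["confidence"],2)) for d in bot.spot_point(c,n)[:2]]) for n in("lid_front","key")])
f=cv2.imread("pics/s10.png")[100:250,150:330];cv2.imwrite("pics/c10.png",cv2.convertScaleAbs(cv2.resize(f,(720,600),interpolation=cv2.INTER_CUBIC),alpha=1.6))
E
```

```text
0.4 False t37.40 p [0.4643 0.2597 0.0932] th-0.525 tilt0.000 F [-3.  -1.4  9.3] M [-0.34  0.86  0.05] w0.0094 q7 -1.02
0.8 False t38.05 p [0.4646 0.2595 0.0932] th-0.925 tilt0.000 F [-2.3 -1.6  9. ] M [-0.48  0.78  0.09] w0.0103 q7 -1.36
1.2 False t38.70 p [0.4648 0.2592 0.0932] th-1.325 tilt0.001 F [-2.6 -2.3  9.4] M [-0.64  0.78  0.02] w0.0099 q7 -1.70
1.45 False t39.20 p [0.4648 0.2589 0.0933] th-1.575 tilt0.001 F [-2.9 -3.3 10.6] M [-0.69  0.76  0.09] w0.0099 q7 -1.92
1.55 False t39.55 p [0.4648 0.2588 0.0932] th-1.676 tilt0.001 F [-2.3 -3.3  9.8] M [-0.71  0.79  0.1 ] w0.0099 q7 -2.00
1.65 False t39.90 p [0.4648 0.2587 0.0932] th-1.776 tilt0.001 F [-2.9 -2.7 10.6] M [-0.73  0.8   0.14] w0.0094 q7 -2.09
1.72 False t40.25 p [0.4647 0.2587 0.0932] th-1.845 tilt0.001 F [-1.9 -2.8 10. ] M [-0.8   0.76  0.26] w0.0101 q7 -2.14
1.78 False t40.60 p [0.4647 0.2587 0.0932] th-1.904 tilt0.002 F [-2.2 -3.2 10.5] M [-0.77  0.79  0.49] w0.0100 q7 -2.19
side [('lid_front', [([0.5018, 0.2505, 0.1021], 0.98)]), ('key', [([0.4665, 0.259, 0.0839], 0.43)])]
top [('lid_front', [([0.4996, 0.2501, 0.101], 0.91), ([0.4636, 0.26, 0.0808], 0.26)]), ('key', [])]
```

View pics/c10.png

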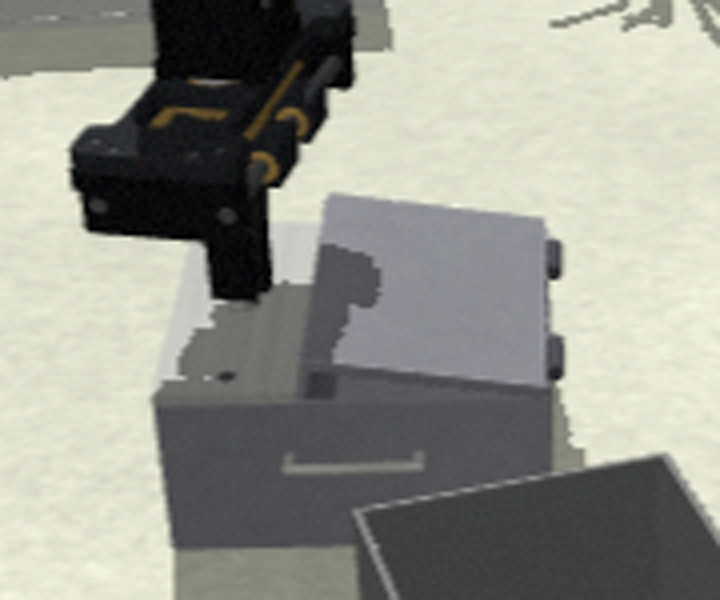

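```bash
python3 - <<'E'
from h import *
bot.wait(.4);st("hold")
f=bot.grab_frame("top")[:,:,::-1];cv2.imwrite("pics/t11.png",f)
bot.grab_frame("side")
print([(c,n,[(np.round(d["position"],4).tolist(),round(d["confidence"],2)) for d in bot.spot_point(c,n)[:3]]) for c in("top","side") for n in("crust_a","lid_front","spare_key","keyhole")])
E
```

```text
hold t41.30 p [0.4647 0.2587 0.0932] th-1.904 tilt0.002 F [-2.8 -2.6 10.4] M [-0.79  0.79  0.46] w0.0097 q7 -2.19
[('top', 'crust_a', [([0.6188, 0.0142, 0.0011], 0.84), ([0.556, 0.0019, 0.0045], 0.72)]), ('top', 'lid_front', [([0.5015, 0.2503, 0.1018], 0.91)]), ('top', 'spare_key', [([0.5749, -0.2005, 0.0692], 0.61), ([0.7633, 0.2071, -0.0001], 0.38)]), ('top', 'keyhole', [([0.462, 0.2583, 0.0827], 0.71)]), ('side', 'crust_a', []), ('side', 'lid_front', [([0.4991, 0.2507, 0.104], 0.7)]), ('side', 'spare_key', [([0.5776, -0.1927, 0.0707], 0.63)]), ('side', 'keyhole', [([0.4624, 0.2587, 0.0796], 0.93), ([0.5224, 0.2507, -0.0005], 0.23)])]
```

View pics/t11.png

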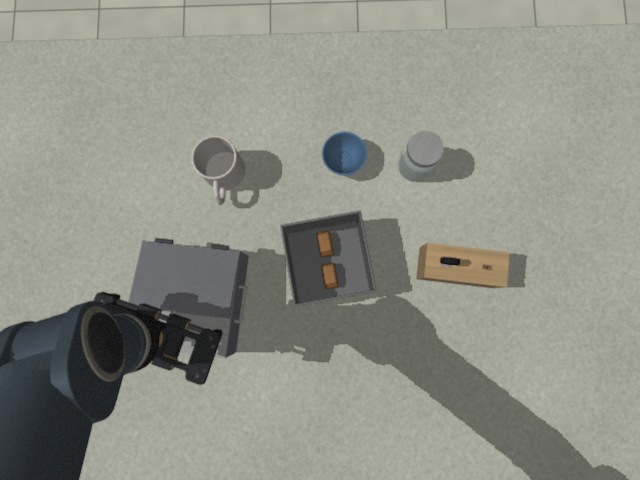

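The top view shows both crusts in the caddy at (324,243) and (330,276). The spare key is still in its pocket at (450,261), and the mug, bowl and jar have not moved. The pose, push and torque are steady, so I'm handing the job in.

```bash
python3 - <<'E'
from h import *
print(bot.close_job())
E
```

```text
the job is handed in; nothing more can be done
None
```

I handed the job in at about 41 s on the robot's clock, still gripping the key with the lock turned to its stop. No verdict is reported, so success rests on my own checks.

**What I did**
- **Crusts:** I lifted both off the lid and set them side by side in the caddy.
- **Key:** I took the rectangular-head key from the pocket nearer the side camera. Both views' silhouettes and the detector agreed on which key it was.
- **Insertion:** I wiggled it about ±0.11 rad past both pin pairs, pushing with about 8 to 12 N, sometimes below the suggested 10 N. The tool stopped at z = 0.0932 m, the height I had calculated for the collar lying on the plate.
- **Turn:** I turned it 1.78 rad clockwise at the wrist, which includes the key's play.

**Last checks**
- **At the stop:** the moment rose from 0.14 to about 0.46–0.49 N m over the last 0.13 rad of turn. The lid's edge stands about 16 to 19 mm higher than before (17 mm expected at a full turn).
- **Hold:** the tool's pose, the roughly 10 N push and the moment stayed steady over 0.7 s.
- **Scene:** the top view shows both crusts lying in the caddy. The spare key, mug, jar and bowl look unmoved.

**Checks that failed or disagreed**
- During the turn the tool drifted about 1.2 mm in y from my keyhole estimate, with about 3 N sideways. That is inside the 3 mm tolerance.
- The detector missed the key in the last top view, and its keyhole estimate shifted by 2 to 5 mm with the gripper in the way. I relied on the tool pose and lid height instead.
- The side view could not see into the caddy, so only the top view confirms the crusts.

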